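Pack the drivers into the hasped instrument case

ROBOT

A 6-joint arm with a two-finger parallel gripper is mounted at the origin on the work surface. World frame = base frame: x ahead of the robot, y to its left, z up, the work surface at z = 0. Lengths are in m, angles in rad, forces in N, time in s.
With the tool pointing down it reaches from about 0.25 to 0.8 m from the base axis. Payload 8.5 kg.
Tool frame: the origin (TCP) lies on the mounting face of the last link; the fingertips stand 173 mm ahead of it and the grasp point (between the pads) lies manip.pinch_z ahead of it (manip.pinch_z is the distance from the TCP to the grasp point, in m); x points along the fingers, y is the direction in which the jaws open and shut, and the axes are right-handed (so a half turn about x gives the same grasp; the last joint's range is limited). The gripper opens to 85 mm and grips with 20 to 120 N. Pads are 22 mm wide; open, the fingers measure 114 mm over their backs; the gripper's body (76 mm by 85 mm) begins 54 mm behind the grasp point. The pads swing forward as they close: fully open they stand 13 mm farther back than shut.
Start: joints at [1.15, 0.238, -0.013, 1.319, 0, 1.571], TCP at [0.214, 0.479, 0.405] pointing down, gripper open.
Joint ranges: [-2.66, 2.66], [-1.03, 1.9], [-1.14, 1.46], [-1.82, 2.27], [-1.45, 1.34], [-3.14, 3.14]. Speed limits (rad/s): [2.22, 2.22, 2.79, 3.14, 3.14, 3.14].

INTERFACE

Orientations are given as a unit quaternion [x, y, z, w].
In Python, from workcell import manip gives the robot as it stands. Calls block until the motion is done:
- manip.movep(position, orientation): joint-space move of the TCP to a pose.
- manip.move_l(position, ori=None, velocity=0.15, max_force=None): straight line of the TCP; ori=None keeps the orientation; velocity is the mean speed in m/s. With max_force (N) it stops when the force on the tool has changed by that much, and returns True; else False.
- manip.movej(angles): joint-space move.
- manip.grip(opening, grip_force=None): finger opening in m; grip_force is the grip in N (None keeps the last); returns when the fingers have stopped.
- manip.pause(seconds).
- manip.inverse_kinematics(position, orientation): joint angles nearest the present ones, or None.
- manip.snapshot(name): name is "scene" or "top"; returns a dict with "img" (384x512x3 uint8, red, green, blue), "z_map" (384x512 float32, m along the optical axis (not along the pixel's ray), 0 where there is no reading), "fovy" (degrees; the focal length in pixels is half the picture's height over the tangent of half this angle, whatever the lens; pixels are square), "cx", "cy" (the principal point, pixels), "R" (3x3) and "t" (3): a world point X has camera coordinates R X + t. Camera axes: x right, y down, z forward; pixel columns grow to the right and rows downward; lengths in m; the calibration is good to about 2 mm. A picture is of the moment at which its call begins.
A pose or a line that the arm cannot do raises manip.MotionError and nothing moves.
- manip.close_job(): hands the job in, once; it reports no verdict.
Readings, each from a call of its own:
- manip.current_t(): time.
- manip.current_qpos(): joint angles.
- manip.current_dq(): joint speeds.
- manip.current_joint_efforts(): joint torques, N m.
- manip.current_tool_pos(): TCP position.
- manip.current_tool_rot(): TCP orientation.
- manip.current_contact_force(): force on the tool from outside, world axes, zero at the start.
- manip.current_moment(): the same for the moment, N m.
- manip.current_finger_gap(): finger opening in m.
Only numpy, scipy, OpenCV 4.12 (cv2) and the standard library are available. Lean on these libraries where they do the work, as an engineer would, in place of code of your own. Each camera call takes 0.05 s, during which the arm holds its last target. There are 200 camera calls.

TASK

Put the small drivers away in the instrument case: flip the hasp right over, off its staple and back onto the lid, before you raise the lid, then open the lid fully and lay every driver that is on the mat in a rack place of its own, level, handle on the front rail and shaft on the rear one, tip pointing to the lid hinge. When all are racked, shut the lid fully and flip the hasp back down over its staple. Leave the bottle, the bowl and the box on the table alone.

Things in the scene. Friction and masses are not known exactly. Their poses are not given: they have to be found in the camera images.
- case: black instrument case, fixed, 260 (x) x 280 (y) x 85 mm high, walls 5 mm, floor 5 mm. Origin: centre of its underside; x points from its front (robot side) to its rear (lid hinge), z up. The front 75 mm is a closed deck, top at z = 85 mm; the lid covers the opening from x = -55 to +125 mm. Inside are only the two rack rails
- front_rail (a point): middle of the handle rail inside the case, aluminium, along the case's y, 12 mm thick, at case x = -15 mm; four notches at y = -87, -29, 29, 87 mm, each 30 mm wide, with floor at z = 45 mm (this point's height) and teeth between them up to z = 57 mm. A racked driver's origin belongs near case x = 5 mm, z = 55 mm, at a notch's y
- rear_rail (a point): middle of the shaft rail inside the case, aluminium, along the case's y, 8 mm thick, at case x = 80 mm; four notches at y = -87, -29, 29, 87 mm, each 20 mm wide, with floor at z = 52 mm (this point's height) and teeth up to z = 62 mm
- staple (a point): foot of the steel staple on the deck, a fixed loop 16 mm long (x), 4 mm thick and 21 mm tall, at case x = -82, y = 60, z = 85 mm
- lid (a joint): angle of the lid, clear plastic with aluminium edges, 180 x 276 x 6 mm: 0 = shut, grows as its front edge rises, stop at 1.55 (about upright). Stiff hinge: it stays at any angle; about 4 to 6 N at the pull moves it.
- lid_hinge (a point): middle of the lid's hinge line (along the case's y) at the rear rim, case frame x = 125, y = 0, z = 82 mm; axes turn with the lid (at angle 0 they are the case's; the plate runs to -x)
- lid_pull (a point): centre of the lid's pull, a black block 16 x 30 (along y) x 14 mm held by a short neck just ahead of the lid's front edge, centre 14 mm above the deck when shut; in the lid_hinge frame at x = -190, y = -50, z = 17 mm. It can be pinched from above on its two ends (30 mm apart along y) and turns between the fingertips as the lid swings
- hasp (a joint): angle of the hasp, a slotted steel strap hinged on top of the lid near its front edge: 0 = lying forward over the staple (which pokes up through its slot), grows as its free end rises and swings back over the lid, stop at 3.1 (folded back flat above the lid). Loose hinge: past upright (1.6) it falls the rest of the way by itself
- hasp_pin (a point): hinge pin of the hasp (along y), in the lid_hinge frame at x = -158, y = 60, z = 16 mm, i.e. 13 mm above the lid's top face
- hasp_tab (a point): centre of the grip block at the hasp's free end, 16 x 30 (along y) x 12 mm, 57 mm from the pin; 13 mm above the deck when over the staple and 11 to 15 mm above the lid when folded back. It can be pinched from above on its two ends (30 mm apart along y) and turns between the fingertips
- mat: grey mat, 260 x 300 x 3 mm, fixed, on which the drivers lie at the start; origin under its centre. It and the case lie left and right of one another, either way round
- driver0: surgical driver, 145 mm long, about 60 g: blue fluted handle 85 mm long, section 20 x 20 mm with flat flanks; steel shaft 6 mm thick, 60 mm long. Origin: middle of the handle, on its axis; +x to the tip, handle from x -42.5 to +42.5 mm, balance point near x = 7 mm. Starts flat on the mat, tip roughly away from the robot. May be absent (None)
- driver0_tip (a point): tip of the shaft of driver0, on its axis, 102.5 mm along +x from the origin
- driver1: surgical driver, 145 mm long, about 60 g: blue fluted handle 85 mm long, section 20 x 20 mm with flat flanks; steel shaft 6 mm thick, 60 mm long. Origin: middle of the handle, on its axis; +x to the tip, handle from x -42.5 to +42.5 mm, balance point near x = 7 mm. Starts flat on the mat, tip roughly away from the robot. May be absent (None)
- driver1_tip (a point): tip of the shaft of driver1, on its axis, 102.5 mm along +x from the origin
- driver2: surgical driver, 145 mm long, about 60 g: blue fluted handle 85 mm long, section 20 x 20 mm with flat flanks; steel shaft 6 mm thick, 60 mm long. Origin: middle of the handle, on its axis; +x to the tip, handle from x -42.5 to +42.5 mm, balance point near x = 7 mm. Starts flat on the mat, tip roughly away from the robot. May be absent (None)
- driver2_tip (a point): tip of the shaft of driver2, on its axis, 102.5 mm along +x from the origin
- driver3: surgical driver, 145 mm long, about 60 g: blue fluted handle 85 mm long, section 20 x 20 mm with flat flanks; steel shaft 6 mm thick, 60 mm long. Origin: middle of the handle, on its axis; +x to the tip, handle from x -42.5 to +42.5 mm, balance point near x = 7 mm. Starts flat on the mat, tip roughly away from the robot. May be absent (None)
- driver3_tip (a point): tip of the shaft of driver3, on its axis, 102.5 mm along +x from the origin
- saline: bystander: white plastic bottle, 56 mm across, 130 mm high, loose; origin under its centre
- dish: bystander: steel bowl, 100 mm across, 40 mm high, loose; origin under its centre
- gauze: bystander: cardboard box 80 x 110 x 50 mm, loose; origin under its centre
There are look-alikes about, which are no part of the job. Leave any yellow look-alike of the driver3 alone.

How it is judged:
By the outcome, as a careful person would: the job done as asked, in the order asked, and still so for the second after the job is handed in, with the robot touching nothing.
Of driver0, driver1, driver2, driver3 only 2 to 4 are there at a start; the rules pass over those that are not, and their reading is None.
At some moment in a run one of driver0, driver1, driver2, driver3 may be knocked a few centimetres aside while the robot is not near it.
Once in a run the grip may slacken for a moment while it holds something.
It also fails if it takes over 210 s, if anything falls off the work surface, if the arm or the gripper's body presses on something with over 40 N, if the wrist force passes 120 N, or if a joint passes its speed limit or range.

## Working session

There is one attempt and no reset: what is moved stays moved. The work goes in short steps, each a Python script; the robot and the scene stay as the last script left them, time stands still between calls to the robot, and variables do not carry over. Pictures are saved under pics/ and viewed, on a budget of 14 in all, crops included, one or two more only if the job needs it, and the job is handed in when it is done.

```bash
ls; mkdir -p pics
python3 - <<'E'
from workcell import manip
import cv2,numpy as np
for n in("scene","top"):
    s=manip.snapshot(n); cv2.imwrite(f"pics/{n}0.png",cv2.resize(s["img"][:,:,::-1],(800,600)))
    np.savez(f"{n}0.npz",**s)
    print(n,s["fovy"],s["cx"],s["cy"],s["R"].round(3).tolist(),s["t"].round(3), (s["z_map"]==0).mean())
print(manip.pinch_z,manip.current_tool_rot(),manip.current_t())
E
```

```text
pics
scene 51.74826129044604 255.21074003355793 188.43494255016645 [[-0.203, 0.979, -0.002], [0.666, 0.136, -0.733], [-0.718, -0.151, -0.68]] [ 0.078 -0.285  1.423] 0.004007975260416667
top 52.91830792206201 251.57832076907508 195.33364739656326 [[0.027, -1.0, 0.008], [-0.996, -0.027, -0.085], [0.085, -0.005, -0.996]] [-0.009  0.529  1.087] 0.00390625
0.1547 [ 0.14723461  0.69160571 -0.14811922  0.69142187] 0.1
```

View pics/top0.png

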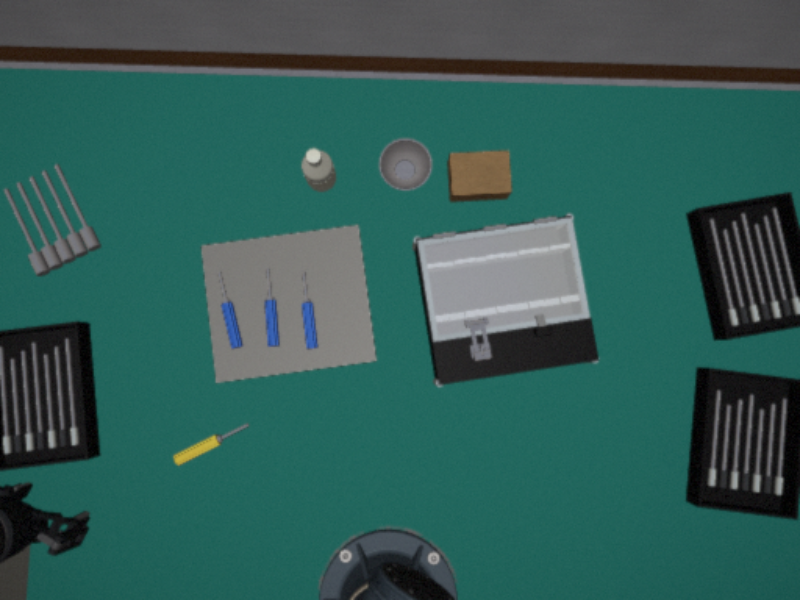

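View pics/scene0.png

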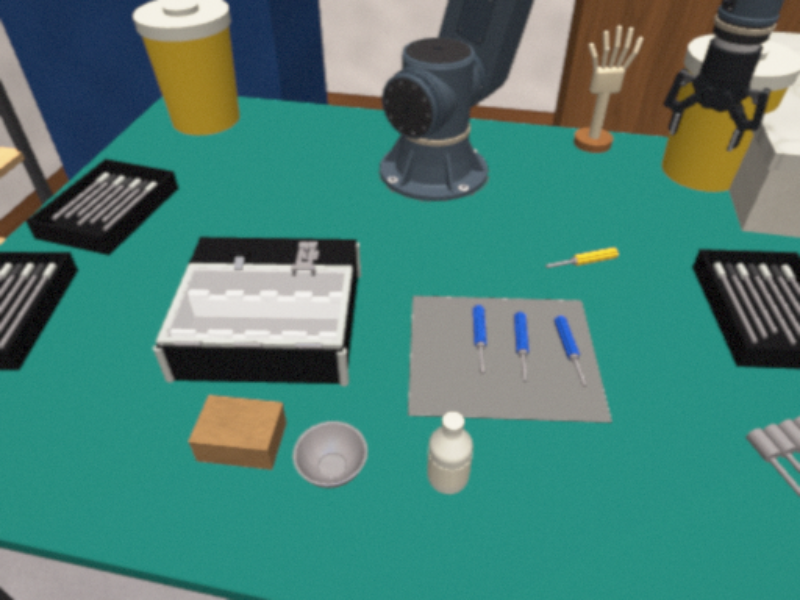

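Three blue drivers are on the mat (top view handles at about (231,325), (271,322) and (309,325)). The case is on the right with its hasp tab near (480,352) and its pull near (540,320). The yellow look-alike is at (197,450). Next I'll measure.

```bash
cat > h.py <<'E'
from workcell import manip
import numpy as np, cv2
from scipy.spatial.transform import Rotation as Ro
PZ=manip.pinch_z
def f(s): return 192/np.tan(np.radians(s["fovy"])/2)
def rays(s,uv,z):
    uv=np.atleast_2d(uv).astype(float); d=np.c_[(uv[:,0]-s["cx"])/f(s),(uv[:,1]-s["cy"])/f(s),np.ones(len(uv))]@s["R"]
    c=-s["R"].T@s["t"]; return c+d*((z-c[2])/d[:,2])[:,None]
def cloud(s):
    v,u=np.mgrid[:384,:512]; d=np.stack([(u-s["cx"])/f(s),(v-s["cy"])/f(s),np.ones(u.shape)],-1)*s["z_map"][...,None]
    return (d-s["t"])@s["R"]
def project(s,X):
    c=s["R"]@np.asarray(X)+s["t"]; return c[:2]/c[2]*f(s)+[s["cx"],s["cy"]]
def drivers(s,ztop=.023,minpx=60):
    hsv=cv2.cvtColor(s["img"],cv2.COLOR_RGB2HSV); m=cv2.inRange(hsv,(105,130,60),(130,255,255))
    out=[]
    for c in cv2.findContours(m,cv2.RETR_EXTERNAL,cv2.CHAIN_APPROX_NONE)[0]:
        if cv2.contourArea(c)<minpx: continue
        P=rays(s,c[:,0],ztop)[:,:2]; (cx,cy),(w,h),_=r=cv2.minAreaRect((P*1000).astype(np.float32))
        B=cv2.boxPoints(r); e=max(B[1]-B[0],B[2]-B[1],key=np.linalg.norm); e=e*np.sign(e[0])
        out.append((cx/1000,cy/1000,np.arctan2(e[1],e[0]),max(w,h),min(w,h)))
    return out
E
python3 - <<'E'
from h import *
for n in("top","scene"):
    s=dict(np.load(f"{n}0.npz")); 
    print(n,[np.round(d,4).tolist() for d in drivers(s)])
    X=cloud(s); hi=((X[...,2]>.06)&(X[...,2]<.1)&(X[...,0]>.2)&(X[...,0]<.62)&(X[...,1]<0)&(X[...,1]>-.45)).astype(np.uint8)
    c=max(cv2.findContours(hi,cv2.RETR_EXTERNAL,cv2.CHAIN_APPROX_NONE)[0],key=cv2.contourArea)
    P=rays(s,c[:,0],.085)[:,:2]*1000; r=cv2.minAreaRect(P.astype(np.float32)); print("case",r,cv2.boxPoints(r).round(1).tolist())
    dk=hi.astype(bool)&(s["img"].max(2)<50); print("deck z",np.percentile(X[dk][:,2],[5,50,95]), "table z",np.median(X[(X[...,0]>.3)&(X[...,0]<.6)&(abs(X[...,1])<.02)][:,2]))
s=dict(np.load("top0.npz")); c=s["img"][130:260,255:390,::-1]; cv2.imwrite("pics/c1.png",cv2.resize(c,None,fx=4.5,fy=4.5,interpolation=cv2.INTER_CUBIC))
E
```

```text
top [[0.4883, 0.1583, 0.1545, 81.9256, 18.5128], [0.4855, 0.3008, 0.2805, 82.4789, 19.0983], [0.4918, 0.2275, 0.1155, 81.6311, 18.9172]]
case ((525.287353515625, -192.8838348388672), (236.72222900390625, 283.6663513183594), 9.571776390075684) [[385.0, -72.69999694824219], [432.20001220703125, -352.3999938964844], [665.5999755859375, -313.1000061035156], [618.4000244140625, -33.29999923706055]]
deck z [0.08155548 0.08510319 0.08834512] table z 0.0017404715266679212
scene [[0.4906, 0.2999, 0.2797, 87.0412, 19.1689], [0.4952, 0.2276, 0.1188, 83.1836, 18.2976], [0.4928, 0.1588, 0.1163, 88.2559, 18.0331], [-0.5987, -0.6157, 0.3436, 864.1611, 317.701], [-0.4375, -1.0852, 0.7603, 1380.9868, 465.4191]]
case ((536.523681640625, -189.8444366455078), (252.53565979003906, 285.8231506347656), 9.619711875915527) [[388.1000061035156, -70.0], [435.8999938964844, -351.79998779296875], [684.9000244140625, -309.6000061035156], [637.0999755859375, -27.799999237060547]]
deck z [0.08184276 0.0850675  0.08729605] table z 7.467587321210496e-05
```

View pics/c1.png

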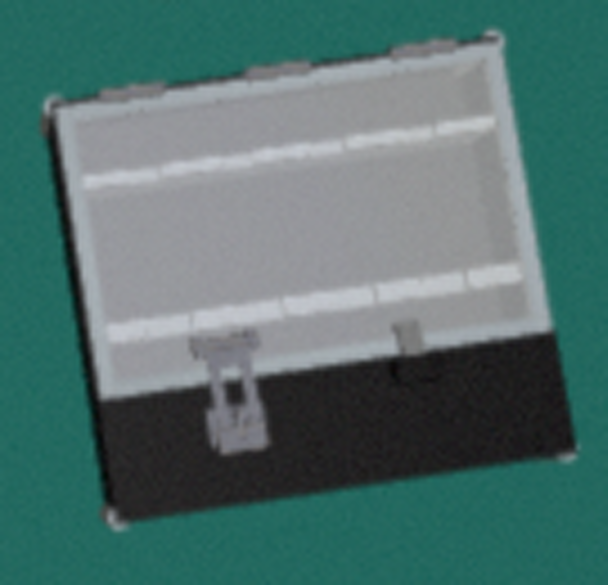

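Run:
```python
from h import *
for n in("top","scene"):
    s=dict(np.load(f"{n}0.npz")); X=cloud(s)
    hi=((X[...,2]>.06)&(X[...,2]<.1)&(X[...,0]>.2)&(X[...,0]<.72)&(X[...,1]<.02)&(X[...,1]>-.45)).astype(np.uint8)
    c=max(cv2.findContours(hi,cv2.RETR_EXTERNAL,cv2.CHAIN_APPROX_NONE)[0],key=cv2.contourArea)
    P=rays(s,c[:,0],.085)[:,:2]*1000; r=cv2.minAreaRect(P.astype(np.float32)); print("case",r)
s=dict(np.load("top0.npz"))
uv=(np.array([[117,517],[569,453],[494,40],[54,104],[238,428],[415,372]])+.5)/4.5-.5+[255,130]
P=rays(s,uv[:4],.085)[:,:2]; print(P,P.mean(0)); d=P[0]-P[1]; d2=P[3]-P[2]; print(np.arctan2(-d[0],d[1]),np.arctan2(-d2[0],d2[1]),np.linalg.norm(d),np.linalg.norm(P[3]-P[0]))
print("tab,pull",rays(s,uv[4:],.104)[:,:2])
```

```text
case ((539.8516845703125, -189.37286376953125), (264.1794738769531, 283.9302673339844), 10.092813491821289)
case ((552.4177856445312, -185.73947143554688), (284.3884582519531, 285.5533447265625), 10.301624298095703)
[[ 0.39281741 -0.07632747]
 [ 0.43805337 -0.34684813]
 [ 0.68876771 -0.30137105]
 [ 0.64152585 -0.03292065]] [ 0.54029109 -0.18936682]
0.16568521762366 0.17419624579872345 0.2742767229502342 0.25246790549625286
tab,pull [[ 0.44746785 -0.14498365]
 [ 0.48325908 -0.24921585]]
```

```bash
cat >> h.py <<'E'
C=np.array([.5402,-.1894]); YAW=.172
def W(x,y,z):  # case -> world
    c,s=np.cos(YAW),np.sin(YAW); return np.array([C[0]+c*x-s*y,C[1]+s*x+c*y,z])
def ori(yaw):  # tool down, jaws across direction yaw; nearer half turn
    best=None
    for k in(1,-1):
        a=yaw+k*np.pi/2; y=np.array([np.cos(a),np.sin(a),0]); x=np.array([0,0,-1.])
        q=Ro.from_matrix(np.c_[x,y,np.cross(x,y)]).as_quat()
        d=(Ro.from_quat(q).inv()*Ro.from_quat(manip.current_tool_rot())).magnitude()
        if best is None or d<best[0]: best=(d,q)
    return best[1]
def tcp(g): return np.asarray(g)+[0,0,PZ]   # grasp point -> TCP (tool down)
def hop(g,yaw): manip.movep(tcp(g),ori(yaw))
def lin(g,v=.15,**k): return manip.move_l(tcp(g),velocity=v,**k)
def hasp(a,dz=.007): return W(-.033-.057*np.cos(a),.060,.098+.057*np.sin(a)+dz)
def pull(a,dz=.006): return W(.125-.190*np.cos(a)+.017*np.sin(a),-.050,.082+.190*np.sin(a)+.017*np.cos(a)+dz)
def st(m=""): print(m,"t",round(manip.current_t(),1),"gap",round(manip.current_finger_gap(),4),"grasp",np.round(manip.current_tool_pos()-[0,0,PZ],4),"F",np.round(manip.current_contact_force(),1),flush=True)
def shot(n,name,box=None,k=1.5):
    s=manip.snapshot(n); i=s["img"][:,:,::-1]
    if box: i=i[box[1]:box[3],box[0]:box[2]]
    cv2.imwrite(f"pics/{name}.png",cv2.resize(i,None,fx=k,fy=k,interpolation=cv2.INTER_CUBIC)); return s
E
python3 - <<'E'
from h import *
manip.grip(.050,40)
hop(hasp(0)+[0,0,.10],YAW); st("above")
print(lin(hasp(0),.08,max_force=8)); st("down")
manip.grip(.0,30); st("grip")
for a in np.linspace(0,2.7,11)[1:]: lin(hasp(a),.10)
st("over"); manip.grip(.05); st("rel")
lin(hasp(2.7)+[0,0,.12],.2); st("up")
shot("top","c2",(255,110,390,270),4)
E
```

```text
above t 2.9 gap 0.0505 grasp [ 0.4415 -0.1452  0.2051] F [-0.   1.6 -0.5]
False
down t 4.3 gap 0.05 grasp [ 0.4414 -0.1458  0.1054] F [-0.   0.1 -0.1]
grip t 4.6 gap 0.0288 grasp [ 0.4418 -0.1472  0.106 ] F [ -2.1 -12.7   4.3]
over t 7.6 gap 0.0288 grasp [ 0.5514 -0.1281  0.132 ] F [ 9.6 -4.9 10.6]
rel t 8.0 gap 0.0499 grasp [ 0.5479 -0.127   0.1291] F [ 0.  -0.7 -0.1]
up t 8.7 gap 0.0503 grasp [ 0.5479 -0.127   0.2483] F [-0.5  1.   0. ]
```

View pics/c2.png

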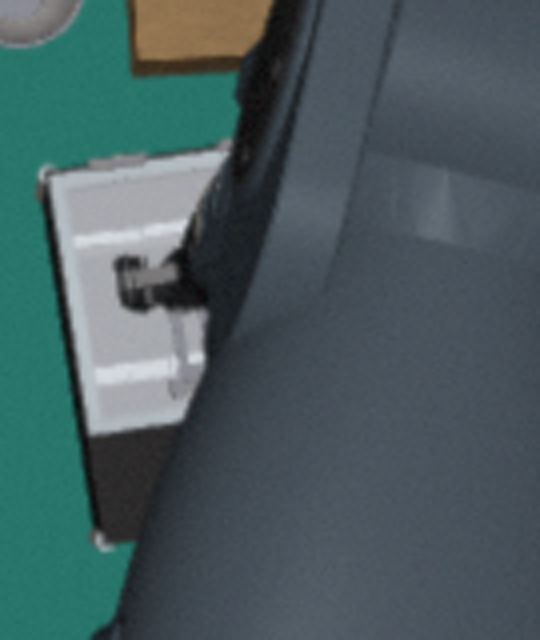

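Part of the picture is hidden by the arm, but the strap runs from its pin at (180,385) back toward the gripper at (150,285), so it has been folded over. I'll move above the pull and check with the scene camera before lifting.

Run:
```python
from h import *
hop(pull(0)+[0,0,.10],YAW); st()
for a in(0.,.5,1.,1.3,1.55): print(a,manip.inverse_kinematics(tcp(pull(a)),ori(YAW)))
shot("scene","c3",(90,140,250,250),4)
```

```text
t 9.4 gap 0.0497 grasp [ 0.4843 -0.2502  0.2041] F [ 0.2 -0.   0.8]
0.0 [-0.47583314  0.36013507 -0.22760307  0.98305819  0.         -0.64783314]
0.5 [-0.44261175  0.33906939 -0.01521073  1.21651621  0.         -0.61461175]
1.0 [-0.37821091  0.42072356  0.27292227  1.42299504  0.         -0.55021091]
1.3 [-0.33649511  0.50906825  0.46520885  1.52693693  0.         -0.50849511]
1.55 [-0.30427582  0.59850642  0.62935436  1.60164427  0.         -0.47627582]
```

View pics/c3.png

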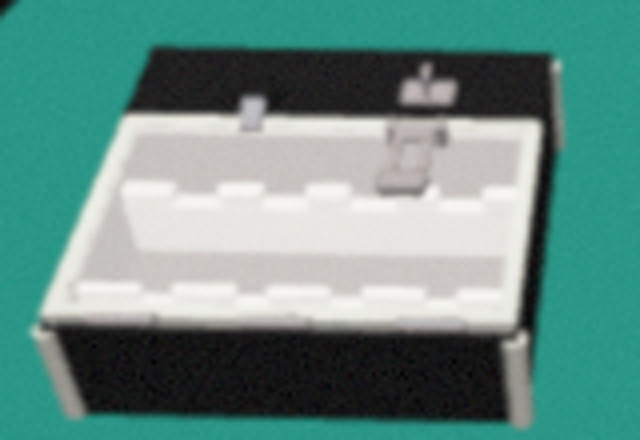

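The hasp is folded back, with the tab over the lid at (403,182) and the bare staple at (427,90). The gripper isn't where I'd expect it in the crop, so I'll check its projection.

Run:
```python
from h import *
s=shot("scene","c4")
for p in(pull(0),pull(0)+[0,0,.1],pull(0)+[0,0,.25]): print(project(s,p), (project(s,p)-[90,140])*4)
st()
```

```text
[154.41253449 160.426976  ] [257.65013795  81.70790401]
[147.27710932 128.65739364] [229.10843729 -45.37042542]
[134.48716813  71.71179045] [ 177.94867253 -273.15283818]
 t 9.5 gap 0.0501 grasp [ 0.4851 -0.2494  0.2048] F [0.2 0.9 0. ]
```

View pics/c4.png

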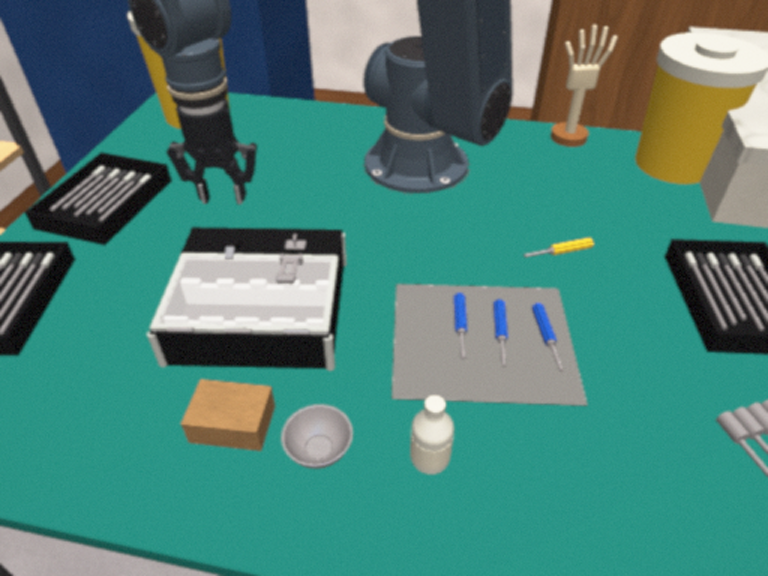

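The gripper is simply above the crop, at (213,190) in this view. The black pull isn't visible against the black deck. I'll open the lid.

Run:
```python
from h import *
print(lin(pull(0),.08,max_force=8)); st("down")
manip.grip(.0,40); st("grip")
if manip.current_finger_gap()>.02:
    for a in np.linspace(0,1.57,13)[1:]:
        lin(pull(a),.12); st(f"{a:.2f}")
```

```text
False
down t 10.9 gap 0.0502 grasp [ 0.4849 -0.2499  0.1055] F [-0.4 -0.8  1.1]
grip t 11.2 gap 0.0288 grasp [ 0.4852 -0.2515  0.1062] F [ -1.2 -11.    2.2]
0.13 t 11.6 gap 0.0288 grasp [ 0.4893 -0.2508  0.131 ] F [  2.  -10.6  -0.6]
0.26 t 11.9 gap 0.0288 grasp [ 0.4965 -0.2495  0.1549] F [  3.5 -10.4  -0.6]
0.39 t 12.3 gap 0.029 grasp [ 0.5065 -0.2478  0.1776] F [  3.4 -11.2  -1.1]
0.52 t 12.6 gap 0.0291 grasp [ 0.5192 -0.2455  0.1986] F [  3.8 -11.3  -2.8]
0.65 t 13.0 gap 0.0293 grasp [ 0.5345 -0.2428  0.2179] F [ 3.4 -9.9 -1.5]
0.78 t 13.4 gap 0.029 grasp [ 0.5521 -0.2397  0.2349] F [  2.2 -10.8  -2.3]
0.92 t 13.7 gap 0.0288 grasp [ 0.5718 -0.2362  0.2496] F [ 1.5 -9.7 -0.4]
1.05 t 14.1 gap 0.0288 grasp [ 0.5933 -0.2325  0.2615] F [ 1.9 -8.9 -0.6]
1.18 t 14.4 gap 0.0288 grasp [ 0.6162 -0.2284  0.2706] F [ 2.2 -8.6  0.2]
1.31 t 14.8 gap 0.0286 grasp [ 0.64   -0.2241  0.2766] F [ 1.6 -8.4  2.1]
1.44 t 15.2 gap 0.0287 grasp [ 0.6645 -0.2197  0.2796] F [ 2.2 -6.6  4. ]
1.57 t 15.5 gap 0.0287 grasp [ 0.6892 -0.2154  0.2793] F [ 2.6 -6.3  5.4]
```

```bash
sed -i 's/-.1894\]/-.1914]/' h.py
python3 - <<'E'
from h import *
lin(pull(1.57)+[.008,0.0015,0],.05); st("push")
manip.grip(.05); lin(pull(1.57)+[0,0,.07],.15); st("up")
hop([.42,0.1,.30],.2)
s=shot("top","c5",(150,110,390,270),3.3); print([np.round(d,4).tolist() for d in drivers(s)])
E
```

```text
push t 15.8 gap 0.0286 grasp [ 0.6966 -0.2147  0.2787] F [0.2 1.7 4. ]
up t 16.8 gap 0.0503 grasp [ 0.6887 -0.2165  0.3473] F [-0.4 -0.1 -0.9]
[]
```

View pics/c5.png

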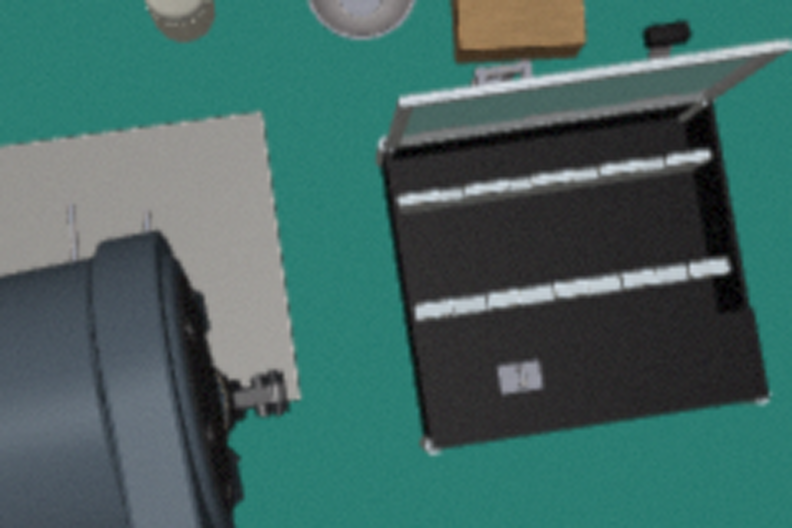

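The lid is up, with its front edge from (403,98) to (790,45). The rails run (416,311)–(729,266) and (399,199)–(710,157), and the hasp hangs behind the lid. I'll check the lid angle and case pose from these.

Run:
```python
from h import *
s=dict(np.load("top0.npz"))
px=lambda L:(np.array(L)+.5)/3.3-.5+[150,110]
Wi=lambda P:np.c_[(P[:,:2]-C)@[np.cos(YAW),np.sin(YAW)],(P[:,:2]-C)@[-np.sin(YAW),np.cos(YAW)]].round(4).tolist()
print("lid edge",Wi(rays(s,px([[403,98],[790,45]]),.262)))
print("front",Wi(rays(s,px([[416,311],[729,266]]),.055)),"rear",Wi(rays(s,px([[399,199],[710,157]]),.060)))
print("staple",Wi(rays(s,px([[520,376]]),.09)))
hop([.42,-.10,.30],.2)
s=manip.snapshot("top"); print([np.round(d,4).tolist() for d in drivers(s)])
```

```text
lid edge [[0.1224, 0.1359], [0.1209, -0.1364]]
front [[-0.014, 0.1329], [-0.0146, -0.136]] rear [[0.0818, 0.1332], [0.0794, -0.1343]]
staple [[-0.0805, 0.0597]]
[[0.4883, 0.1583, 0.1545, 81.9256, 18.5128], [0.4855, 0.3008, 0.2805, 82.4789, 19.0983], [0.4918, 0.2276, 0.1155, 81.6311, 18.7097]]
```

Lid angle comes out at about 1.55, fully open, and the case pose agrees to within about 1 mm. Picking the first driver.

```bash
cat >> h.py <<'E'
OFF=.005
def pick(d):
    x,y,a=d[:3]; g=np.array([x+OFF*np.cos(a),y+OFF*np.sin(a),.024])
    manip.grip(.045,60); hop(g+[0,0,.10],a); print("touch",lin(g,.08,max_force=8)); st("down")
    manip.grip(0,60); st("grip"); lin(g+[0,0,.20],.2); st("lift")
def place(y):
    g=W(.005+OFF,y,.067)
    hop(g+[0,0,.15],YAW); st("above"); lin(g+[0,0,.03],.12); print("touch",lin(g,.04,max_force=10)); st("placed")
def release(y):
    manip.grip(.040); lin(W(.005+OFF,y,.22),.15); st("up")
def look():  # clear view of the mat
    s=manip.snapshot("top"); D=[d for d in drivers(s) if d[1]>.03]; print("mat",[np.round(d,4).tolist() for d in D]); return sorted(D,key=lambda d:d[1])
E
python3 - <<'E'
from h import *
D=look(); pick(D[0])
if manip.current_finger_gap()>.012: place(-.029)
shot("top","c6",(230,110,390,270),3.5)
E
```

```text
mat [[0.4883, 0.1583, 0.1545, 81.9256, 18.5128], [0.4855, 0.3008, 0.2805, 82.4789, 19.0983], [0.4918, 0.2276, 0.1155, 81.6311, 18.7097]]
touch False
down t 22.1 gap 0.0449 grasp [0.4935 0.1591 0.0245] F [-0.4  0.5 -0.2]
grip t 22.5 gap 0.0181 grasp [0.4934 0.1591 0.0246] F [-1.4  0.   4.6]
lift t 23.6 gap 0.0184 grasp [0.493  0.1589 0.2229] F [-0.6  0.9  0. ]
above t 25.1 gap 0.0171 grasp [ 0.5551 -0.2175  0.217 ] F [-0.7  0.   0.1]
touch True
placed t 26.9 gap 0.0169 grasp [ 0.5552 -0.2184  0.0689] F [-3.4 -0.8 10.7]
```

View pics/c6.png

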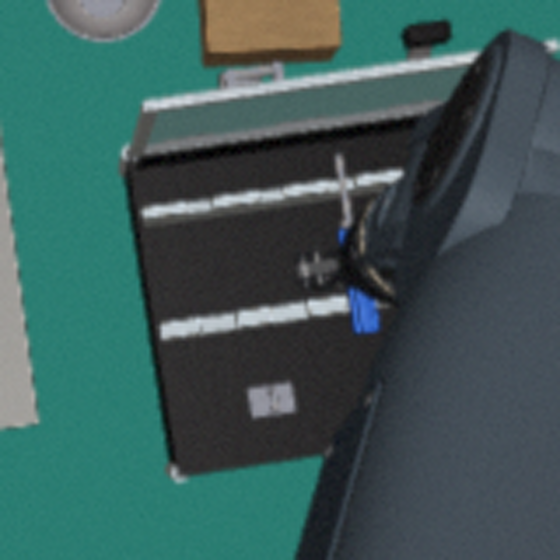

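Run:
```python
from h import *
s=dict(np.load("top0.npz"))
px=lambda L:(np.array(L)+.5)/3.5-.5+[230,110]
Wi=lambda P:np.c_[(P[:,:2]-C)@[np.cos(YAW),np.sin(YAW)],(P[:,:2]-C)@[-np.sin(YAW),np.cos(YAW)]].round(4).tolist()
print("tip,handle end",Wi(rays(s,px([[340,155]]),.056)),Wi(rays(s,px([[367,331]]),.065)))
manip.grip(.025); st("loose"); manip.pause(.3); release(-.029); hop([.40,-.02,.30],.2)
s=shot("top","c7",(250,130,390,260),4); D=look()
s2=manip.snapshot("scene"); cv2.imwrite("pics/c7s.png",cv2.resize(s2["img"][135:250,90:250,::-1],None,fx=4,fy=4,interpolation=cv2.INTER_CUBIC))
for z in[.065]: print([ (Wi(np.array([[d[0],d[1]]])),round(d[2]-YAW,3),d[3:]) for d in drivers(s,z) if d[1]<0])
X=cloud(s);
```

```text
tip,handle end [[0.1047, -0.0309]] [[-0.0389, -0.0272]]
loose t 27.2 gap 0.0253 grasp [ 0.5548 -0.2182  0.0682] F [-0.2 -0.  -0.8]
up t 28.9 gap 0.0402 grasp [ 0.5548 -0.2182  0.2191] F [ 0.8  0.5 -0. ]
mat [[0.4855, 0.3008, 0.2805, 82.4789, 19.0983], [0.4918, 0.2276, 0.1155, 81.6311, 18.7097]]
[([[0.0022, -0.0267]], np.float32(0.001), (85.33796691894531, 23.84592056274414))]
```

View pics/c7s.png

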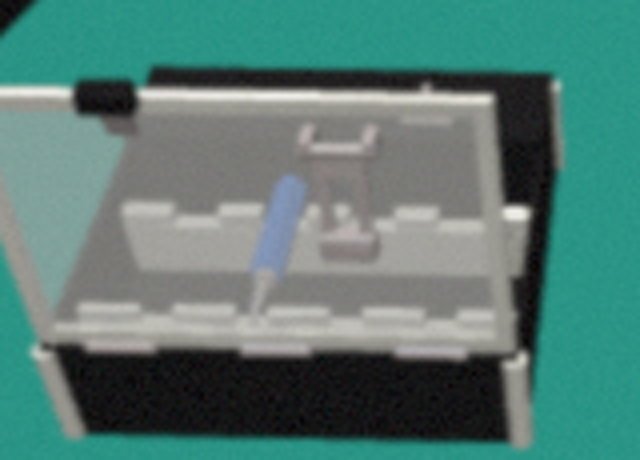

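The driver sits in the second notch of both rails (handle over the front rail at (285,210), shaft through the rear rail at (258,315)). In the case frame it reads (2, -27) mm with yaw error 0.001. On to the other two, looking again before each pick.

Run:
```python
from h import *
Wi=lambda P:np.c_[(P[:,:2]-C)@[np.cos(YAW),np.sin(YAW)],(P[:,:2]-C)@[-np.sin(YAW),np.cos(YAW)]].round(4).tolist()
for y in(.029,.087):
    D=look()
    if not D: print("none"); break
    pick(D[0])
    if manip.current_finger_gap()<.012: print("lost"); break
    place(y)
    if abs(manip.current_tool_pos()[2]-PZ-.067)>.005 or manip.current_finger_gap()<.012: print("odd"); break
    manip.grip(.025); manip.pause(.3); release(y); hop([.40,-.02 if y<.05 else .12,.30],.2)
manip.pause(.2)
s=manip.snapshot("top"); cv2.imwrite("pics/c8.png",cv2.resize(s["img"][110:270,150:390,::-1],None,fx=3.3,fy=3.3,interpolation=cv2.INTER_CUBIC))
print([(Wi(np.array([[d[0],d[1]]])),round(float(d[2]-YAW),3),d[3:]) for d in drivers(s,.065)]); st()
```

```text
mat [[0.4855, 0.3008, 0.2779, 82.4525, 19.212], [0.4918, 0.2275, 0.1155, 81.6311, 18.9172]]
touch False
down t 33.0 gap 0.0447 grasp [0.497  0.2282 0.0245] F [ 0.9 -0.9 -0.4]
grip t 33.4 gap 0.0185 grasp [0.4969 0.2282 0.0246] F [-0.7 -1.1  6. ]
lift t 34.5 gap 0.0183 grasp [0.4965 0.228  0.2229] F [-0.9 -0.5 -0.8]
above t 36.0 gap 0.017 grasp [ 0.5452 -0.1608  0.217 ] F [ 0.6  0.6 -0.9]
touch True
placed t 37.9 gap 0.0167 grasp [ 0.545  -0.161   0.0677] F [-2.   1.   7.2]
up t 39.9 gap 0.0402 grasp [ 0.5449 -0.161   0.2191] F [-0.4  0.2  0.6]
mat [[0.4855, 0.3008, 0.2779, 82.4526, 19.0492]]
touch False
down t 43.8 gap 0.0448 grasp [0.4905 0.3023 0.0245] F [ 1.   0.3 -0.5]
grip t 44.2 gap 0.0183 grasp [0.4905 0.3023 0.0246] F [-1.6 -0.4  6.5]
lift t 45.3 gap 0.0184 grasp [0.4901 0.3021 0.2228] F [ 1.1  0.2 -0.3]
above t 46.8 gap 0.0185 grasp [ 0.5315 -0.0952  0.2141] F [-12.8  67.7   0.7]
touch False
placed t 48.9 gap 0.0001 grasp [ 0.5353 -0.104   0.0671] F [-0.2  0.1  0.5]
odd
[]
 t 49.1 gap 0.0002 grasp [ 0.5352 -0.104   0.0672] F [-0.6 -0.  -0.4]
```

View pics/c8.png

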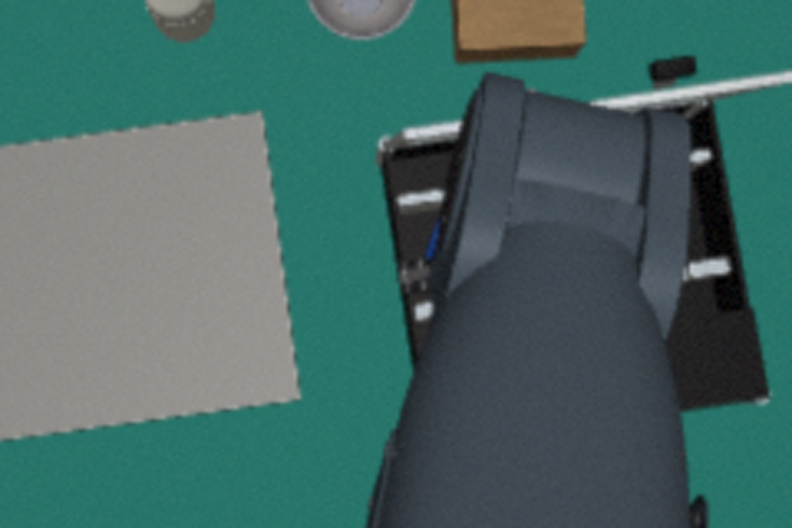

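The third driver's tip swept into the lid's side edge on the way in, which gave the 68 N lateral force, and the driver was dropped. The lid may have moved as well. I'll back off straight up and look.

Run:
```python
from h import *
lin(manip.current_tool_pos()-[0,0,PZ]+[0,0,.20],.15); st()
p=manip.current_tool_pos()-[0,0,PZ]; lin([.38,.02,p[2]],.2); hop([.38,.15,.30],.2); manip.pause(.2)
s=shot("top","c9",(250,110,390,260),4); np.savez("t9.npz",**s)
s2=manip.snapshot("scene"); np.savez("s9.npz",**s2); i=s2["img"][120:270,80:300,::-1]; cv2.imwrite("pics/c9s.png",cv2.resize(i,None,fx=3.6,fy=3.6,interpolation=cv2.INTER_CUBIC))
```

```text
t 50.6 gap -0.0001 grasp [ 0.5351 -0.104   0.2664] F [-0.1 -0.1  0.4]
```

View pics/c9.png

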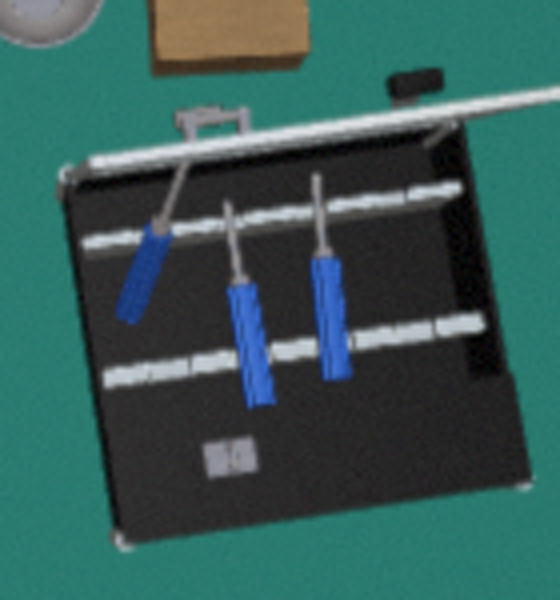

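View pics/c9s.png

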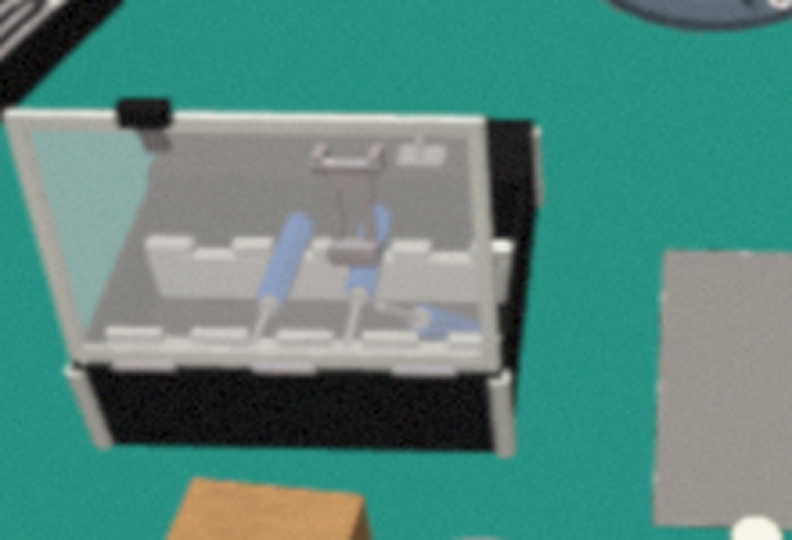

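Two drivers are racked. The third lies askew at the left of the case: blue handle from (125,320) to (160,230), shaft to (188,165), and seemingly tip-up. The lid has been nudged a little towards shut. I'll get the 3D layout from depth.

Run:
```python
from h import *
c,n=np.cos(YAW),np.sin(YAW)
def toC(P): P=np.atleast_2d(P); return np.c_[(P[:,:2]-C)@[c,n],(P[:,:2]-C)@[-n,c],P[:,2]]
s=dict(np.load("t9.npz")); X=cloud(s)
hsv=cv2.cvtColor(s["img"],cv2.COLOR_RGB2HSV); m=cv2.inRange(hsv,(105,130,40),(130,255,255))
for k in cv2.findContours(m,cv2.RETR_EXTERNAL,cv2.CHAIN_APPROX_NONE)[0]:
    if cv2.contourArea(k)<40: continue
    mm=np.zeros_like(m); cv2.drawContours(mm,[k],-1,1,-1); P=toC(X[cv2.erode(mm,np.ones((3,3)))>0])
    P=P[(P[:,2]>0)&(P[:,2]<.2)]; mu=P.mean(0); d=np.linalg.svd(P-mu)[2][0]; d*=np.sign(d[0]); t=(P-mu)@d
    print("handle mid",mu.round(4),"dir",d.round(3),"ends",(mu+d*t.min()).round(4),(mu+d*t.max()).round(4))
u=lambda p:(np.array(p)+.5)/4-.5+[250,110]
for p in([165,215],[170,205],[178,187],[187,167],[183,178],[228,205],[317,178],[120,162],[300,133],[540,96]):
    a,b=np.round(u(p)).astype(int); print(p,toC(X[b,a]).round(3), toC(X[b-1:b+2,a-1:a+2].reshape(-1,3))[:,2].round(3))
```

```text
handle mid [-0.0075  0.0298  0.0635] dir [ 1.    -0.001 -0.009] ends [-0.047   0.0299  0.0639] [0.0314 0.0298 0.0632]
handle mid [ 0.0038 -0.0283  0.0631] dir [ 0.998 -0.053 -0.017] ends [-0.0356 -0.0261  0.0637] [ 0.0413 -0.0303  0.0625]
handle mid [0.0511 0.0965 0.052 ] dir [ 0.559 -0.294  0.776] ends [0.0298 0.1078 0.0225] [0.0735 0.0847 0.0831]
[165, 215] [[0.087 0.079 0.097]] [0.006 0.098 0.095 0.088 0.097 0.093 0.09  0.092 0.004]
[170, 205] [[0.092 0.075 0.099]] [0.1   0.101 0.102 0.1   0.099 0.004 0.098 0.095 0.006]
[178, 187] [[0.103 0.07  0.112]] [0.109 0.116 0.115 0.112 0.112 0.006 0.111 0.112 0.007]
[187, 167] [[0.113 0.064 0.123]] [0.13  0.115 0.101 0.124 0.123 0.052 0.125 0.121 0.04 ]
[183, 178] [[0.106 0.067 0.119]] [0.121 0.119 0.023 0.117 0.119 0.005 0.116 0.115 0.004]
[228, 205] [[0.093 0.028 0.057]] [0.007 0.003 0.007 0.056 0.057 0.005 0.057 0.056 0.003]
[317, 178] [[ 0.103 -0.036  0.061]] [0.006 0.006 0.008 0.059 0.061 0.006 0.056 0.058 0.01 ]
[120, 162] [[0.095 0.121 0.262]] [0.259 0.257 0.261 0.258 0.262 0.263 0.237 0.226 0.215]
[300, 133] [[0.097 0.016 0.26 ]] [0.262 0.261 0.257 0.258 0.26  0.259 0.26  0.256 0.236]
[540, 96] [[ 0.098 -0.124  0.26 ]] [0.261 0.258 0.258 0.26  0.26  0.259 0.261 0.258 0.25 ]
```

The third driver's heel is on the floor at about (30,108) mm (case frame). It rises at 51° over the rear rail, with its tip near the lid. The lid edge at x = 97 mm means an angle of about 1.42. The plan:
- grip the handle vertically and back it away from the lid
- lay it on the mat by tilting the tool, then re-pick it level
- push the lid fully open again, and nudge driver 2 from x = -7 to +5 mm

```bash
cat >> h.py <<'E'
def oriT(yaw,tilt):
    best=None; h=np.array([np.cos(yaw),np.sin(yaw),0]); x=np.sin(tilt)*h-np.cos(tilt)*np.array([0,0,1])
    for k in(1,-1):
        y=k*np.array([-h[1],h[0],0]); q=Ro.from_matrix(np.c_[x,y,np.cross(x,y)]).as_quat()
        d=(Ro.from_quat(q).inv()*Ro.from_quat(manip.current_tool_rot())).magnitude()
        if best is None or d<best[0]: best=(d,q,x)
    return best[1:]
def tT(g,yaw,tilt): q,x=oriT(yaw,tilt); return np.asarray(g)-PZ*x,q
E
python3 - <<'E'
from h import *
H=YAW-.484; g=W(.0605,.0917,.060)
manip.grip(.036,60)
hop(W(-.02,.0917,.30),H); lin(g+[0,0,.10],.15); st("above")
print("touch",lin(g,.05,max_force=6)); st("down")
manip.grip(0,60); st("grip")
if manip.current_finger_gap()>.01:
    p=manip.current_tool_pos()-[0,0,PZ]; c=W(-.03,0,0)-W(0,0,0)
    lin(p+c*.8+[0,0,.03],.05); lin(p+c+[0,0,.22],.12); lin(p+2.5*c+[0,0,.24],.15); st("lift")
    for t in(-.3,-.5,-.7,-.9):
        pos,q=tT([.45,.2,.15],.1,t); print(t,manip.inverse_kinematics(pos,q) is not None)
s=manip.snapshot("scene"); np.savez("s10.npz",**s)
E
```

```text
above t 55.4 gap 0.0359 grasp [ 0.5835 -0.0905  0.1604] F [-3.   3.2 -1.5]
touch True
down t 56.0 gap 0.0359 grasp [ 0.584  -0.0909  0.1487] F [-1.1 -0.   0.1]
grip t 56.5 gap -0.0 grasp [ 0.5839 -0.0905  0.1489] F [-0.1 -0.5  0.7]
```

That was a false trigger from the motion transient, well above the driver. I'll settle first and retry.

Run:
```python
from h import *
H=YAW-.484; g=W(.0605,.0917,.060)
manip.grip(.036,60); manip.pause(.5); st()
print("touch",lin(g,.05,max_force=12)); st("down")
manip.grip(0,60); st("grip")
if manip.current_finger_gap()>.01:
    p=manip.current_tool_pos()-[0,0,PZ]; c=W(-.03,0,0)-W(0,0,0)
    lin(p+c*.8+[0,0,.03],.05); lin(p+c+[0,0,.22],.12); lin(p+2.5*c+[0,0,.24],.15); st("lift")
    for t in(-.3,-.5,-.7,-.9):
        pos,q=tT([.45,.2,.15],.1,t); print(t,manip.inverse_kinematics(pos,q) is not None)
```

```text
t 57.4 gap 0.0358 grasp [ 0.5838 -0.0906  0.1489] F [-0.3  0.1  0.2]
touch True
down t 58.6 gap 0.0358 grasp [ 0.5839 -0.0905  0.091 ] F [-1.6  0.4  0.7]
grip t 59.0 gap 0.0002 grasp [ 0.5837 -0.0904  0.0912] F [-1.5  0.2  0.9]
```

```bash
cat > dep.py <<'E'
from h import *
c,n=np.cos(YAW),np.sin(YAW)
def toC(P): P=np.atleast_2d(P); return np.c_[(P[:,:2]-C)@[c,n],(P[:,:2]-C)@[-n,c],P[:,2]]
def handles(s):
    X=cloud(s); hsv=cv2.cvtColor(s["img"],cv2.COLOR_RGB2HSV); m=cv2.inRange(hsv,(105,130,40),(130,255,255))
    for k in cv2.findContours(m,cv2.RETR_EXTERNAL,cv2.CHAIN_APPROX_NONE)[0]:
        if cv2.contourArea(k)<40: continue
        mm=np.zeros_like(m); cv2.drawContours(mm,[k],-1,1,-1); P=toC(X[cv2.erode(mm,np.ones((3,3)))>0])
        P=P[(P[:,2]>0)&(P[:,2]<.3)]; mu=P.mean(0); d=np.linalg.svd(P-mu)[2][0]; d*=np.sign(d[0]); t=(P-mu)@d
        print("mid",mu.round(4),"dir",d.round(3),"ends",(mu+d*t.min()).round(4),(mu+d*t.max()).round(4))
def lidx(s):
    P=toC(cloud(s).reshape(-1,3)); q=P[(P[:,2]>.22)&(P[:,2]<.275)&(P[:,0]>.05)&(P[:,0]<.18)&(abs(P[:,1])<.14)]
    if len(q)<20: print("lid? few",len(q)); return
    q=q[q[:,2]>np.percentile(q[:,2],50)]; print("lid edge x,z",np.median(q[:,0]).round(4),np.median(q[:,2]).round(4))
E
python3 - <<'E'
from dep import *
lin(manip.current_tool_pos()-[0,0,PZ]+[0,0,.18],.15)
p=manip.current_tool_pos()-[0,0,PZ]; lin([.38,.02,p[2]],.2); hop([.38,.15,.30],.2); manip.pause(.2)
s=shot("top","c10",(250,110,390,260),4); handles(s); lidx(s)
E
```

```text
mid [-0.0075  0.0298  0.0635] dir [ 1.     0.004 -0.009] ends [-0.047   0.0296  0.0639] [0.0316 0.03   0.0632]
mid [ 0.0038 -0.0282  0.0635] dir [ 0.999 -0.052 -0.009] ends [-0.0358 -0.0262  0.0639] [ 0.0415 -0.0302  0.0632]
mid [0.0524 0.0979 0.0518] dir [ 0.556 -0.323  0.766] ends [0.0316 0.1099 0.0232] [0.0742 0.0852 0.0819]
lid edge x,z 0.1019 0.2608
```

View pics/c10.png

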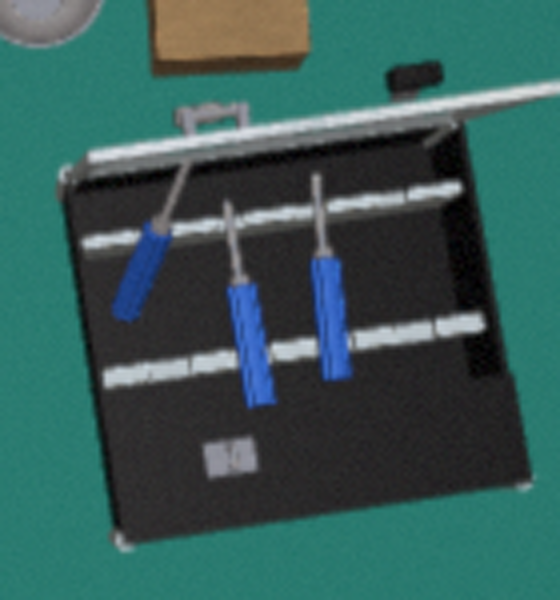

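The driver hadn't moved, but the lid went back slightly (edge x 97→102 mm). So the contact was the gripper against the lid. I'll reopen the lid first, then grip with the tool leaned back from it.

Run:
```python
from dep import *
manip.grip(.05,40); A=1.445
hop(pull(A)+[-.12,0,.10],YAW); lin(pull(A)+[0,0,.08],.15); manip.pause(.4)
print("touch",lin(pull(A),.06,max_force=8)); st("down")
manip.grip(0,40); st("grip")
if manip.current_finger_gap()>.02:
    lin(pull(1.51),.06); lin(pull(1.57)+[.008,.0015,0],.05); st("push")
manip.grip(.05); lin(manip.current_tool_pos()-[0,0,PZ]+[0,0,.08],.15)
p=manip.current_tool_pos()-[0,0,PZ]; lin([.45,-.15,p[2]],.2); hop([.38,.15,.30],.2); manip.pause(.2)
s=manip.snapshot("top"); handles(s); lidx(s)
```

```text
touch False
down t 67.4 gap 0.05 grasp [ 0.6651 -0.2205  0.2791] F [ 0.4 -0.9  0.9]
grip t 67.7 gap 0.0292 grasp [ 0.665  -0.2204  0.2791] F [-0.1  0.9  3. ]
push t 68.6 gap 0.0291 grasp [ 0.6913 -0.2159  0.2784] F [-38.   -2.5  14.6]
mid [-0.0075  0.0297  0.0633] dir [ 1.    -0.002 -0.008] ends [-0.0469  0.0298  0.0637] [0.0314 0.0297 0.063 ]
mid [ 0.004  -0.0281  0.0635] dir [ 0.998 -0.054 -0.008] ends [-0.0359 -0.0259  0.0638] [ 0.0419 -0.0301  0.0632]
mid [0.0524 0.098  0.0518] dir [ 0.559 -0.32   0.765] ends [0.0307 0.1104 0.0221] [0.0725 0.0865 0.0792]
lid edge x,z 0.1219 0.2615
```

Run:
```python
from dep import *
T=.25; H=YAW-.35
ax=np.array([.059,.0946,.0454])-.010*np.array([.559,-.32,.765])
d=np.array([np.sin(T)*np.cos(-.35),np.sin(T)*np.sin(-.35),-np.cos(T)])
g=W(*(ax-.012*d)); pos,q=tT(g,H,T); x=(g-pos)/PZ
print(g,pos, [manip.inverse_kinematics(pos-x*k,q) is not None for k in(0,.06,.12)])
manip.grip(.036,60)
manip.movep(pos-x*.13+[-.04,0,.03],q); manip.move_l(pos-x*.08,velocity=.15); manip.pause(.5); st()
print("touch",manip.move_l(pos,velocity=.05,max_force=10)); print(manip.current_tool_pos()-pos); st("down")
manip.grip(0,60); st("grip")
if manip.current_finger_gap()>.01:
    p=manip.current_tool_pos(); cx=W(-.03,0,0)-W(0,0,0)
    manip.move_l(p+cx+[0,0,.03],velocity=.05); manip.move_l(p+cx*1.2+[0,0,.20],velocity=.12); st("lift")
    manip.move_l(p+2.5*cx+[0,0,.22],velocity=.15); st("back")
```

```text
[ 0.57316119 -0.08537613  0.04937695] [ 0.53549252 -0.07859939  0.1992677 ] [True, True, True]
 t 75.2 gap 0.036 grasp [ 0.516  -0.0751  0.1223] F [0.3 0.6 0.8]
touch True
[-0.00191532  0.00033722  0.00783673]
down t 76.5 gap 0.0357 grasp [ 0.5336 -0.0783  0.0524] F [-3.4 -1.   9.9]
grip t 76.8 gap 0.0182 grasp [ 0.5333 -0.0786  0.0522] F [-1.8 -2.7  5. ]
lift t 79.4 gap 0.0182 grasp [ 0.4977 -0.0848  0.2515] F [ 0.5  0.2 -0.5]
back t 79.8 gap 0.0179 grasp [ 0.4595 -0.0916  0.2724] F [ 1.1 -0.4 -1.3]
```

The driver is gripped on its flanks and out. Now I'll level it over the mat and lay it down.

Run:
```python
from dep import *
hop([.42,.05,.30],.1)
T=-.6
for dz in(.20,.12,.035):
    pos,q=tT([.49,.23,dz],.1,T)
    if dz>.1: manip.movep(pos,q)
    else: manip.pause(.4); print("touch",manip.move_l(pos,velocity=.06,max_force=6)); st("down")
manip.grip(.04); pos,q=tT([.49,.23,.035],.1,T); x=np.array(tT([0,0,0],.1,T)[0]); x/=np.linalg.norm(x)
manip.move_l(manip.current_tool_pos()+x*.1,velocity=.12); hop([.40,-.10,.30],.2); manip.pause(.3)
D=look(); s=manip.snapshot("top"); handles(s); lidx(s)
```

```text
touch False
down t 83.8 gap 0.0183 grasp [0.577  0.2388 0.0084] F [ 0.1 -0.9 -1.3]
mat [[0.4862, 0.2287, -0.0155, 80.8354, 19.0072]]
mid [0.0189 0.4231 0.0228] dir [ 0.984 -0.177 -0.013] ends [-0.0182  0.4298  0.0233] [0.0555 0.4165 0.0223]
mid [-0.0043  0.0302  0.0636] dir [ 1.    -0.025 -0.006] ends [-0.0457  0.0313  0.0639] [0.0317 0.0293 0.0634]
mid [ 0.0041 -0.0284  0.0632] dir [ 0.998 -0.057 -0.019] ends [-0.0357 -0.0261  0.064 ] [ 0.0407 -0.0305  0.0625]
lid edge x,z 0.122 0.2618
```

The driver is flat on the mat. I'll pick it again and approach the rack from the front, then shift driver 2 forward by about 11 mm.

Run:
```python
from dep import *
y=.087
D=look(); pick(D[0])
if manip.current_finger_gap()<.012: raise SystemExit("lost")
hop(W(-.11,y+.02,.24),YAW); st("front"); lin(W(.005+OFF,y,.20),.12); st("above"); lin(W(.005+OFF,y,.10),.12); manip.pause(.3)
print("touch",lin(W(.005+OFF,y,.067),.04,max_force=10)); st("placed")
if abs(manip.current_tool_pos()[2]-PZ-.067)>.006 or manip.current_finger_gap()<.012: raise SystemExit("odd")
manip.grip(.025); manip.pause(.3); release(y)
# driver 2
y=.0285; manip.grip(.036,60); lin(W(.006,y,.20),.15); lin(W(.006,y,.10),.15); manip.pause(.4)
print("touch",lin(W(.006,y,.066),.05,max_force=8)); manip.grip(0,60); st("grip2")
lin(W(.006,y,.081),.06); lin(W(.017,.029,.081),.06); manip.pause(.3); print("touch",lin(W(.017,.029,.066),.04,max_force=10)); st("placed2")
manip.grip(.025); manip.pause(.3); manip.grip(.04); lin(W(.017,.029,.22),.15)
lin(W(-.12,.03,.28),.2); hop([.38,.15,.30],.2); manip.pause(.3)
s=shot("top","c11",(250,110,390,260),4); handles(s); lidx(s)
```

```text
mat [[0.4862, 0.2287, -0.0155, 80.8354, 19.0072]]
touch False
down t 90.2 gap 0.0448 grasp [0.4914 0.2287 0.0245] F [ 0.1  0.4 -0.4]
grip t 90.6 gap 0.0189 grasp [0.4913 0.2286 0.0246] F [-0.8 -0.4  5.3]
lift t 91.7 gap 0.019 grasp [0.4909 0.2285 0.2229] F [-0.6 -0.2 -0.8]
front t 93.0 gap 0.0186 grasp [ 0.4139 -0.1044  0.2398] F [-0.4  0.  -0.4]
above t 94.2 gap 0.019 grasp [ 0.5347 -0.104   0.2003] F [ 0.3  0.3 -0.3]
touch False
placed t 96.5 gap 0.0189 grasp [ 0.5353 -0.104   0.0672] F [-0.4 -0.7 -0.5]
up t 98.5 gap 0.0398 grasp [ 0.5349 -0.1039  0.2191] F [ 0.  -1.   0.8]
touch False
grip2 t 101.6 gap 0.0183 grasp [ 0.5414 -0.1624  0.0666] F [-0.6  0.1  4.7]
touch True
placed2 t 103.0 gap 0.0182 grasp [ 0.5519 -0.1599  0.0665] F [-0.9 -0.2  6.3]
mid [0.0058 0.0888 0.0646] dir [ 1.    0.   -0.01] ends [-0.0333  0.0888  0.065 ] [0.0438 0.0888 0.0642]
mid [0.0045 0.0307 0.0636] dir [ 1.     0.008 -0.015] ends [-0.0361  0.0304  0.0642] [0.0418 0.031  0.0631]
mid [ 0.0039 -0.0281  0.0635] dir [ 0.998 -0.054 -0.011] ends [-0.0359 -0.0259  0.064 ] [ 0.0415 -0.0301  0.0631]
lid edge x,z 0.122 0.2616
```

View pics/c11.png

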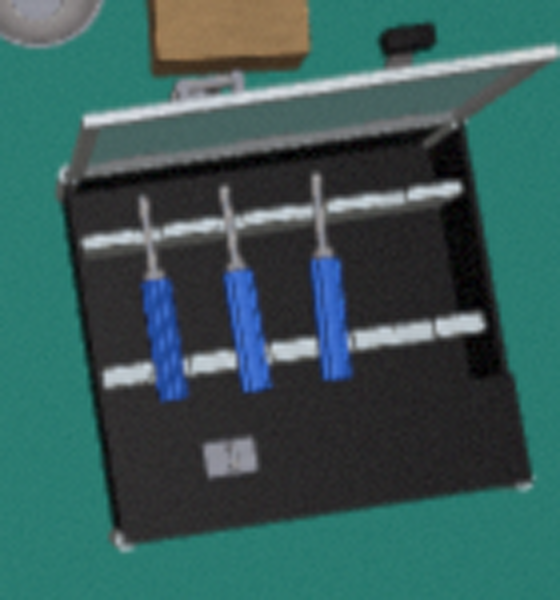

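All three are racked level, at x ≈ 5 mm and y ≈ 88, 30 and -28 mm. Now to shut the lid.

Run:
```python
from dep import *
A=1.55; manip.grip(.05,40)
hop(pull(A)+[-.14,0,.10],YAW); lin(pull(A)+[0,0,.08],.15); manip.pause(.4)
print("touch",lin(pull(A),.06,max_force=8)); manip.grip(0,40); st("grip")
if manip.current_finger_gap()<.02: raise SystemExit("miss")
for a in np.linspace(A,0,14)[1:]: lin(pull(a),.12)
st("shut"); manip.pause(.2); lin(pull(0)+[0,0,-.004],.03,max_force=15); st("press")
manip.grip(.05); manip.pause(.2); lin(pull(0)+[0,0,.12],.15); st("up")
hop([.33,.10,.30],.2); manip.pause(.2)
s=shot("top","c12",(250,110,390,260),4); X=toC(cloud(s).reshape(-1,3))
for n,(x,y) in dict(pull=(-.065,-.05),tab=(.024,.06),staple=(-.082,.06),lidedge=(-.052,0)).items():
    q=X[(abs(X[:,0]-x)<.006)&(abs(X[:,1]-y)<.008)]; print(n,len(q),np.median(q[:,2]).round(4),q[:,2].max().round(4))
```

```text
touch False
grip t 112.6 gap 0.0289 grasp [ 0.6847 -0.2168  0.2788] F [-1.   1.4  2.5]
shut t 117.1 gap 0.0291 grasp [ 0.4851 -0.2524  0.1044] F [-1.4 -8.6 -1.7]
press t 117.5 gap 0.0293 grasp [ 0.4848 -0.2524  0.1035] F [-1.9  0.3  8.5]
up t 119.0 gap 0.05 grasp [ 0.4845 -0.2517  0.2242] F [-0.4 -0.3  0.3]
pull 30 0.1098 0.1126
tab 25 0.1075 0.1131
staple 25 0.0894 0.1073
lidedge 27 0.0885 0.0923
```

View pics/c12.png

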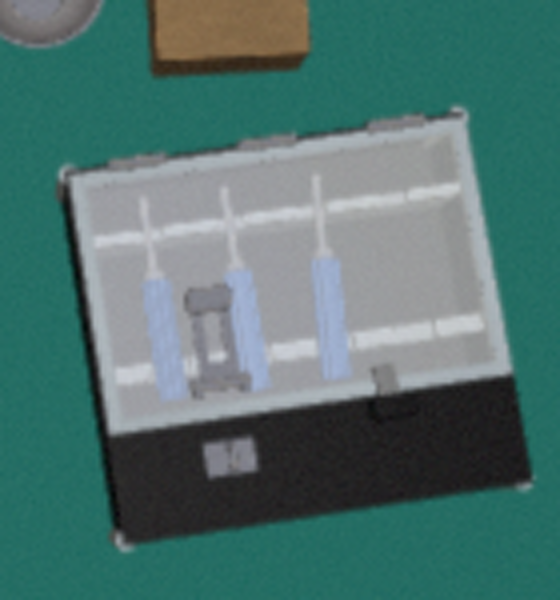

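Run:
```python
from dep import *
for s in(dict(np.load("top0.npz")),manip.snapshot("top")):
    X=toC(cloud(s).reshape(-1,3))
    for n,(x,y) in dict(pull=(-.065,-.05),deck=(-.1,0),lidedge=(-.052,0),lidL=(-.052,.1),lidR=(-.052,-.1),rear=(.12,0)).items():
        q=X[(abs(X[:,0]-x)<.004)&(abs(X[:,1]-y)<.008)]; print(n,len(q),np.median(q[:,2]).round(4),end="; ")
    print()
```

```text
pull 17 0.107; deck 16 0.0849; lidedge 17 0.0857; lidL 18 0.0859; lidR 19 0.0848; rear 15 0.0851; 
pull 17 0.1101; deck 19 0.0848; lidedge 18 0.0889; lidL 18 0.0884; lidR 18 0.0881; rear 16 0.0858;
```

The lid is about 3 mm above its original shut level. I'll press the pull down with closed fingertips, then do the hasp.

Run:
```python
from dep import *
def lvl():
    X=toC(cloud(manip.snapshot("top")).reshape(-1,3))
    for n,(x,y) in dict(pull=(-.065,-.05),lidedge=(-.052,0),lidL=(-.052,.1),lidR=(-.052,-.1)).items():
        q=X[(abs(X[:,0]-x)<.004)&(abs(X[:,1]-y)<.008)]; print(n,np.median(q[:,2]).round(4),end="; ")
    print()
manip.grip(0,40); g=pull(0,0); hop(g+[0,0,.10],YAW); lin(g+[0,0,.04],.1); manip.pause(.5)
print("touch",manip.move_l(tcp(g+[0,0,.012]),velocity=.02,max_force=25)); st("press"); manip.pause(.3)
lin(g+[0,0,.12],.15); hop([.33,.10,.30],.2); manip.pause(.3); lvl()
```

```text
touch True
press t 124.8 gap 0.0 grasp [ 0.4846 -0.2517  0.1247] F [-1.3  1.2  9.5]
pull 0.1067; lidedge 0.0841; lidL 0.0857; lidR 0.0857;
```

Lid is back at its shut level. Now the hasp.

Run:
```python
from dep import *
manip.grip(.050,40); A=3.08
hop(hasp(A)+[0,0,.10],YAW); manip.pause(.4)
print("touch",lin(hasp(A,.008),.06,max_force=8)); st("down")
manip.grip(0,30); st("grip")
if manip.current_finger_gap()<.02: raise SystemExit("miss")
for a in np.linspace(A,0.05,13)[1:]: lin(hasp(a,.008),.10)
st("over"); manip.pause(.2); print(lin(hasp(0,.003),.03,max_force=12)); st("press")
manip.grip(.05); manip.pause(.2); lin(hasp(0)+[0,0,.12],.15); st("up")
hop([.33,.10,.30],.2); manip.pause(.3)
s=shot("top","c13",(250,110,390,260),4); X=toC(cloud(s).reshape(-1,3))
for S in(dict(np.load("top0.npz")),s):
    X=toC(cloud(S).reshape(-1,3))
    for n,(x,y) in dict(pull=(-.065,-.05),tab=(-.09,.06),lidedge=(-.052,0),lidL=(-.052,.1),lidR=(-.052,-.1)).items():
        q=X[(abs(X[:,0]-x)<.004)&(abs(X[:,1]-y)<.008)]; print(n,np.median(q[:,2]).round(4),end="; ")
    print()
```

```text
touch False
down t 131.7 gap 0.05 grasp [ 0.5536 -0.1282  0.1098] F [-0.6 -0.5  0.4]
grip t 132.0 gap 0.0287 grasp [ 0.5536 -0.1284  0.1099] F [-1.1 -2.7  3.1]
over t 135.5 gap 0.0282 grasp [ 0.4433 -0.1482  0.11  ] F [ 4.9 -3.2  8.8]
True
press t 136.0 gap 0.0282 grasp [ 0.4436 -0.1484  0.1037] F [-4.5 -0.7  9.8]
up t 137.5 gap 0.0502 grasp [ 0.441  -0.1476  0.2242] F [ 0.3 -0.2 -0.3]
pull 0.107; tab 0.1031; lidedge 0.0857; lidL 0.0859; lidR 0.0848; 
pull 0.1061; tab 0.1043; lidedge 0.0856; lidL 0.0839; lidR 0.085;
```

View pics/c13.png

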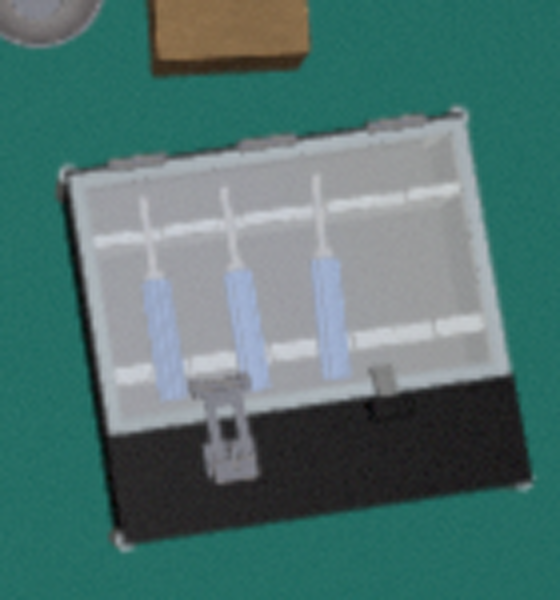

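The hasp tab is down over the staple at (232,460), the lid is level, and all three drivers are visible in place. Handing in.

Run:
```python
from dep import *
print(look()); st(); manip.close_job()
```

```text
mat []
[]
 t 139.0 gap 0.0501 grasp [0.3302 0.0997 0.2998] F [-0.1 -0.7 -0.2]
the job is handed in; nothing more can be done
```

The job is done and was handed in at 139 s: all three drivers that were on the mat are racked, the lid is shut and the hasp is back down over its staple. I flipped the hasp back before raising the lid.

**Last checks:**
- **Drivers:** measured just before the lid was shut, they lie level at case x ≈ 4–6 mm, y ≈ 88, 30 and -28 mm, tips towards the hinge. The mat is empty.
- **Lid:** it first stopped about 3 mm high, so I pressed it down. It then matched its starting level to within about 2 mm.
- **Hasp:** the tab reads about 1 mm above its starting height, which is within measurement noise.

**What went wrong on the way:**
- **Third driver dropped:** on its first carry its tip hit the lid's side edge, with a sideways wrist reading of 68 N. It fell askew into the case and the lid swung part way shut. My view is that the driver, not the gripper, took that contact, but I can't confirm it against the 40 N limit.
- **Lid brushed:** on my first tries to recover it, the gripper touched the lid. The guarded move stopped at a 12 N change.
- **Lid reopened:** bringing the lid back to its stop read 38 N at the fingers.
- **Recovery:** I laid the driver back on the mat, picked it up again and racked it. I also moved the second driver about 11 mm forward, because it had ended up too far back.

I left the bottle, bowl, box and yellow look-alike alone.

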